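# Drop the roller out of the can roller

### The arm

A 6-joint arm with a two-finger parallel gripper is mounted at the origin on the work surface. World frame = base frame: x ahead of the robot, y to its left, z up, the work surface at z = 0. Lengths are in mm, angles in rad, forces in N, time in s.
With the tool pointing down it reaches from about 400 to 925 mm from the base axis. Payload 12.5 kg.
Tool frame: the origin (TCP) lies midway between the tips of the shut fingers; the grasp point (between the pads) lies 19 mm behind it; z points along the fingers, y is the line along which they close (so a half turn about z gives the same grasp; the last joint's range is limited). The gripper opens to 95 mm and grips with 3 to 60 N. Pads are 20 mm wide; open, the fingers measure 119 mm over their backs; the gripper's body (75 mm by 180 mm) begins 59 mm behind the grasp point.
Start: joints at [1.015, 0.491, 1.559, -0, 1.092, -0.106], TCP at [271.728, 562.86, 214.661] pointing down, gripper open.
Joint ranges: [-3.1, 3.1], [-0.84, 2.19], [0.05, 2.79], [-1.13, 4.28], [0.06, 2.93], [-2.69, 2.69]. Speed limits (rad/s): [2.22, 2.22, 2.79, 3.14, 3.14, 3.14].

### API

Orientations are given as [roll, pitch, yaw] about the fixed x, y, z axes, in that order (R = Rz(yaw) Ry(pitch) Rx(roll)).
In Python, from cell import state, read_camera, camera_info, env gives the robot as it stands.
- The arm moves only by the tool move_arm, never from a script. Its argument "commands" is a list of rows, each a list of 3 entries, a list of its own where there are three numbers: the shift along the world's x, y, z in cm, then the turn, a rotation vector about the world's x, y, z in degrees, then the opening, from 0 (shut) to 1 (fully open). A call has 1 to 10 rows; each row shifts and turns the commanded pose from where the row before left it; what a row does not reach is not made up. A row lasts 1/10 s, in which the tool goes at most 50 mm and 8.59 degrees, less where a joint would pass 70% of its speed; a pose out of reach is approached as far as the arm can. A call with a gripper value outside its range is refused whole. The fingers move at their own pace and stop on an object; the grip force is fixed at half the most. Time passes only in rows, so rows that do not move let the fingers close. It gives the time, the measured TCP pose, the force, the opening and the grip force at its end, in the units of the state.
- state(): the state, without advancing time (a new reading comes with each control period).
- read_camera(name): name is "scene" or "top"; returns the picture (480x640x3 uint8, blue, green, red); there is no depth.
- camera_info(name): a dict with "K" (3x3 intrinsics, pixels), "k1" (the pictures are not rectified: a ray, as slopes to the right and down, at radius r is drawn at 1 + k1 r^2 times it, then the intrinsics apply), "cam_to_world" (4x4, takes a point from camera to world coordinates). Camera axes: x right, y down, z forward; pixel columns grow to the right and rows downward; lengths in mm; the calibration is good to about 2 mm. A picture is of the moment at which its call begins. camera_info takes no time and is no camera call.
- env.job_done(): hands the job in; it is judged then, once.
The state is a dict: "t": time; "joints": joint angles; "qvel": joint speeds; "tau": joint torques, N m; "eef_pos": TCP position; "tcp_rot": TCP orientation; "ft_force": force on the tool from outside, world axes, zero at the start; "moment": the same for the moment, N m; "opening": opening from 0.0 (shut) to 1.0 (fully open); "grip_force": force on a finger pad.
Only numpy, scipy, OpenCV 4.12 (cv2) and the standard library are available. Lean on these libraries where they do the work, as an engineer would, in place of code of your own. Each camera call takes 0.05 s, during which the arm holds its last target. There are 200 camera calls.

### The job

The front rubber roller of the can roller has to come out for cleaning. Flip the cam lever fully over to the back first, while the roller still sits at the top of its slots, then ease the roller forward and down out of the two open-ended slots until both ends of its axle lie in the low front rests. Leave the lever open, the roller lying still in the rests, and the other things on the bench where they stand.

Things in the scene. Friction and masses are not known exactly. Their poses are not given: they have to be found in the camera images.
- machine: Can roller, fixed to the bench, turned by up to 0.35 rad. Origin: on the bench under the roller's start, midway between the cheeks; x to its back, -x to its front (robot's side), y to its left, z up. Base plate x -95 to +155, 8 mm thick. Two grey cheeks 10 mm thick, inner faces at y +-70 mm, 108 mm high behind the slots. Blue motor box at right: x +50 to +150, y -82 to -157, 103 mm high.
- drive_roller (a point): Centre of the second rubber roller, fixed at the machine's back, 50 mm thick, parallel to the loose one: x +115, y 0, 82 mm high in the machine frame. At the start a gap 65 mm wide, open from above, lies between the two drums (x +25 to +90 mm).
- slot_end (a point): Front edge of the slot floors, midway between the cheeks: x -55, 52 mm high. In each cheek a slot 16 mm high slopes down to the front at 18 degrees, closed at the back, open in front; its roof (top 104 mm high at most) covers the axle for the first 40 mm of the 60 mm of travel. From this edge a 7 mm step drops into the rest.
- roller: The loose front roller: black rubber drum, 50 mm diameter, 132 mm long, along y; steel axle 14 mm square, 188 mm long, sticking out through both slots. 0.4 to 0.85 kg. Origin: drum's centre. It starts at the top of the slots. The square axle does not roll: friction holds it on the slope, it moves only while pushed (1 to 5 N) and drops the 7 mm step into the rests by itself.
- slot_home (a point): Point on the machine: centre of the roller at its start, at the top of the slots, 77 mm above the bench.
- axle_left (a point): Centre of the left (+y) end face of the roller's axle, 94 mm from the drum's centre.
- axle_right (a point): Centre of the right (-y) end face of the roller's axle.
- rest_left (a point): Where the left axle end belongs when it lies in the left rest: x -66, y +94, 52 mm high in the machine frame, 25 mm lower than at home. The rest is a pocket in the cheek with a level floor 45 mm above the bench, x -77 to -55 mm, closed in front by a lip 19 mm high.
- rest_right (a point): The same for the right axle end: x -66, y -94 mm, 52 mm high.
- cam_lever (a joint): The cam lever's angle in rad: 0 shut (a steel lobe hangs across the left slot in front of the axle and blocks it); grows as the handle swings over the top towards the machine's back; stop at 1.75, fully open. Starts between 0 and 0.15. The lobe clears the axle from about 1.15. Friction holds it at any angle (about 2 N at the paddle).
- lever_pivot (a point): Pivot of the cam lever, outside the left cheek: x -24, y +86, 99 mm high in the machine frame; the lever turns about the machine's y axis. The boss that carries it is 111 mm high.
- lever_tip (a point): Outer end of the lever's handle, 95 mm from the pivot. At joint 0 the handle stands up, leaning 15 degrees to the machine's front; at 1.75 it is nearly level, pointing back. The outer 40 mm is a black paddle 24 mm wide along y (point midway), 12 mm thick.
- cup: White plastic mixing cup, 84 mm wide, 100 mm high, loose, near the machine's right front. Origin under its base. Leave alone.
- wrench: Steel wrench 170 mm long, loose, lying on the bench left of the machine. Leave alone.
- tin_a: Paint tin 100 mm wide, 130 mm high, loose, beside the machine. Leave alone.
- tin_b: Paint tin 84 mm wide, 100 mm high, loose. Leave alone.
- jar: Lidded jar 80 mm wide, 110 mm high, loose. Leave alone.
- tape: Roll of masking tape lying flat, 110 mm wide, 24 mm high, loose. Leave alone.
Mind the look-alikes: they are no part of the job. There is more than one size of the roller; the one meant has the size given above.

How it is judged (in metres and radians):
On the way:
1. the cam lever is swung open while the roller is still at the top of its slots (value of joint cam_lever above 1.25 rad and distance between roller and slot_home below 0.02 m), for 0.2 s.
At the end, for the whole second after the job is handed in: The cam lever stands open (beyond 1.25 rad), both axle ends lie in the front rests (each within 12 mm of its rest point, the right way round) and the roller is still (value of joint cam_lever above 1.25 rad and distance between axle_left and rest_left below 0.012 m and distance between axle_right and rest_right below 0.012 m and linear speed of roller below 0.02 m/s); the robot touches nothing.
It fails at once if the roller is thrown or let fall (faster than 0.8 m/s) (linear speed of roller above 0.8 m/s).
It fails at once if another thing on the bench is moved by more than 30 mm (distance of any of cup, wrench, tin_a, tin_b, jar, tape from where it was at the start of the episode above 0.03 m).
It also fails if it takes over 48 s, if anything falls off the work surface, if the arm or the gripper's body presses on something with over 40 N, if the wrist force passes 120 N, or if a joint passes its speed limit or range.

## Working session

There is one attempt and no reset: what is moved stays moved. The work goes in short steps, Python scripts to look and compute and a tool call to move; the robot and the scene stay as the last step left them, time stands still between calls to the robot, and variables do not carry over. Pictures are saved under pics/ and viewed, at most 10 in all, crops included, and the job is handed in when it is done.

Besides the shell and the picture viewer there is one more tool, called in YAML: its name, and indented under it one key for each argument. move_arm: Moves the arm, as the interface text tells. Its arguments: {"type":"object","properties":{"commands":{"type":"array"}},"required":["commands"]}

```bash
mkdir -p pics; ls; python3 - <<'E'
from cell import *
import cv2
for n in ("scene","top"):
    cv2.imwrite(f"pics/{n}0.png",read_camera(n)); i=camera_info(n); print(n,i)
print(state())
E
```

```text
pics
scene {'K': array([[589.12930116,   0.        , 311.07304961],
       [  0.        , 589.12930116, 235.99378669],
       [  0.        ,   0.        ,   1.        ]]), 'k1': -0.14505230038435585, 'cam_to_world': array([[ 2.63569017e-01,  7.25223036e-01, -6.36068331e-01,
         1.52012829e+03],
       [ 9.64521618e-01, -2.08482050e-01,  1.61966921e-01,
        -2.35795761e+02],
       [-1.51466871e-02, -6.56191118e-01, -7.54442704e-01,
         1.32155122e+03],
       [ 0.00000000e+00,  0.00000000e+00,  0.00000000e+00,
         1.00000000e+00]])}
top {'K': array([[485.32078087,   0.        , 323.52525863],
       [  0.        , 485.32078087, 241.04929199],
       [  0.        ,   0.        ,   1.        ]]), 'k1': -0.06062670480128287, 'cam_to_world': array([[-1.59433965e-02, -9.82132076e-01,  1.87516381e-01,
         2.92527903e+02],
       [-9.99485759e-01,  2.08727241e-02,  2.43422685e-02,
        -1.17697363e+01],
       [-2.78213004e-02, -1.87031854e-01, -9.81959806e-01,
         1.35328273e+03],
       [ 0.00000000e+00,  0.00000000e+00,  0.00000000e+00,
         1.00000000e+00]])}
{'t': 0.1, 'joints': array([ 1.01538546e+00,  4.91517206e-01,  1.55936144e+00, -1.68266164e-05,
        1.09169590e+00, -1.05611401e-01]), 'qvel': array([ 0.00127363, -0.00208285,  0.00065943, -0.00032163, -0.00172889,
       -0.0005218 ]), 'tau': array([ 2.10965103e-03, -6.13625908e+01, -2.58600730e+01,  6.93400344e-02,
        4.71233076e-02, -9.46708337e-05]), 'eef_pos': array([271.62399808, 562.66777023, 214.11836808]), 'tcp_rot': array([-3.14061467e+00, -8.86642677e-05,  2.69180091e+00]), 'ft_force': array([ 0.9533302 ,  0.23912268, -0.50431023]), 'moment': array([0.0075602 , 0.03132922, 0.04766451]), 'grip_force': 0.0, 'opening': 0.9991145529912187}
```

View pics/scene0.png

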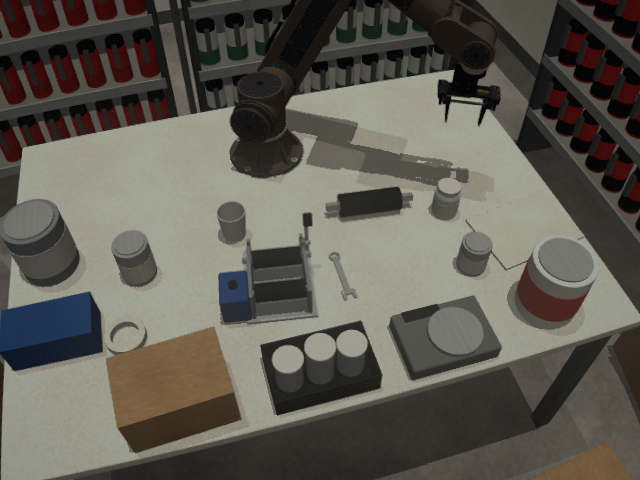

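View pics/top0.png

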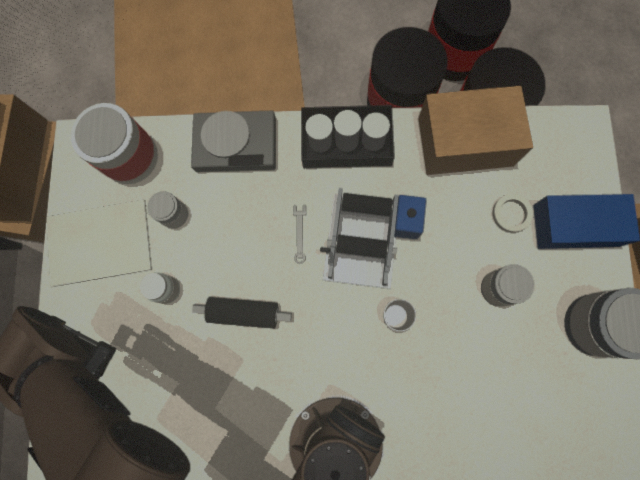

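The scene shows the machine at scene (275,275) and top (360,240). Its front roller is at top (363,246), the drive roller at (367,204), and the lever with its paddle at scene (307,222) / top (328,250). A larger spare roller lies on the bench at top (240,312) and is a look-alike, so I leave it. The cup is at top (397,315) and the wrench at (299,235). Next, a close crop to check.

```bash
python3 - <<'E'
import cv2, numpy as np
a=cv2.imread("pics/scene0.png")[195:335,205:365]; b=cv2.imread("pics/top0.png")[175:295,300:440]
a=cv2.resize(a,(400,350),interpolation=cv2.INTER_CUBIC); b=cv2.resize(b,(400,343),interpolation=cv2.INTER_CUBIC)
b=cv2.copyMakeBorder(b,0,7,0,0,0)
o=np.hstack([a,b]); o=cv2.convertScaleAbs(o,alpha=1.6,beta=10); cv2.imwrite("pics/crop0.png",o)
E
```

```text
(no output)
```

View pics/crop0.png

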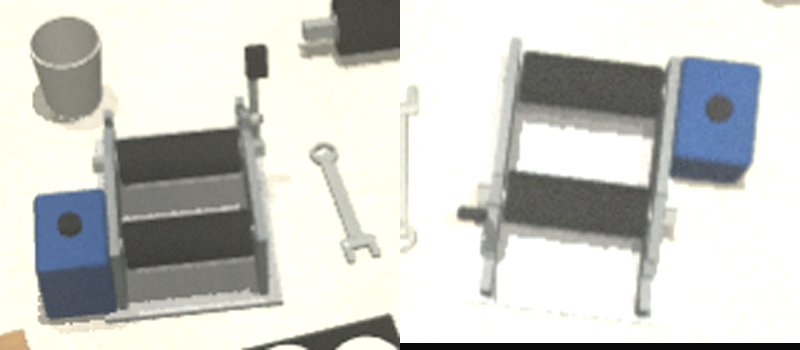

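The crop confirms it. The loose roller, in its slots between the grey cheeks, is at crop (180,155) in the scene view and (578,203) in the top view. The lever stands upright with its paddle at (257,60) / (470,213). Next I triangulate.

```bash
cat > h.py <<'E'
import numpy as np, cv2
from cell import *
def ray(n,p):
    i=camera_info(n);K=i["K"];d=np.array([i["k1"],0,0,0,0.])
    u=cv2.undistortPoints(np.array([[p]],float),K,d)[0,0]
    T=i["cam_to_world"];v=T[:3,:3]@[u[0],u[1],1];return T[:3,3],v/np.linalg.norm(v)
def plane(n,p,z):
    o,v=ray(n,p);return o+v*(z-o[2])/v[2]
def tri(p,q):
    o,v=ray("scene",p);a,b=ray("top",q)
    s,t=np.linalg.lstsq(np.c_[v,-b],a-o,rcond=None)[0]
    return (o+v*s+a+b*t)/2,np.linalg.norm(o+v*s-a-b*t)
def proj(n,P):
    i=camera_info(n);T=np.linalg.inv(i["cam_to_world"]);
    r,_=cv2.Rodrigues(T[:3,:3]);return cv2.projectPoints(np.array(P,float).reshape(-1,1,3),r,T[:3,3],i["K"],np.array([i["k1"],0,0,0,0.]))[0][:,0]
def blobs(img,box,thr=60,mina=20):
    x0,y0,x1,y1=box;c=img[y0:y1,x0:x1].astype(int)
    m=((c.max(2)<thr)&(c.max(2)-c.min(2)<20)).astype(np.uint8)*255
    out=[]
    for k in cv2.findContours(m,cv2.RETR_EXTERNAL,cv2.CHAIN_APPROX_NONE)[0]:
        if cv2.contourArea(k)>=mina:
            b=cv2.boxPoints(cv2.minAreaRect(k))+[x0,y0];out.append((cv2.contourArea(k),b.mean(0),b))
    return sorted(out,key=lambda t:-t[0])
E
python3 - <<'E'
from h import *
np.set_printoptions(precision=1,suppress=True)
for n,box in (("scene",(240,205,320,310)),("top",(315,185,397,290))):
    im=cv2.imread(f"pics/{n}0.png")
    for thr in (45,55):
        for a,c,b in blobs(im,box,thr,15): print(n,thr,a,c,b.tolist())
E
```

```text
scene 45 850.5 [279.5 290.3] [[252.5240774154663, 284.2087631225586], [304.29634857177734, 278.2350387573242], [306.38101959228516, 296.3021926879883], [254.60874938964844, 302.27591705322266]]
scene 45 735.5 [276.4 257.2] [[251.44931602478027, 251.26849746704102], [299.5479507446289, 246.2054786682129], [301.33972930908203, 263.2273979187012], [253.24109649658203, 268.2904167175293]]
scene 45 63.0 [307.  219.5] [[304.0, 214.0], [310.0, 214.0], [310.0, 225.0], [304.0, 225.0]]
scene 55 921.5 [279.  291.1] [[248.7639284133911, 284.62864685058594], [304.0, 273.0], [309.16710662841797, 297.54376220703125], [253.93103790283203, 309.1724090576172]]
scene 55 795.0 [275.9 257.3] [[249.47176361083984, 251.2270622253418], [300.5458793640137, 245.94352340698242], [302.3423538208008, 263.3094062805176], [251.26823806762695, 268.59294509887695]]
scene 55 78.5 [307.  219.5] [[302.4000015258789, 213.79999923706055], [309.8199996948242, 212.73999977111816], [311.5999984741211, 225.20000076293945], [304.1800003051758, 226.26000022888184]]
scene 55 75.0 [245.  303.5] [[240.0, 298.0], [250.0, 298.0], [250.0, 309.0], [240.0, 309.0]]
top 55 744.0 [366.8 204.5] [[341.31057929992676, 209.86006355285645], [343.24231910705566, 193.44027042388916], [392.2696228027344, 199.20818901062012], [390.33788299560547, 215.62798309326172]]
top 55 737.5 [361.7 246.3] [[336.1846179962158, 251.52307891845703], [338.2615375518799, 234.9076919555664], [387.24615478515625, 241.03076934814453], [385.1692352294922, 257.64615631103516]]
```

```bash
python3 - <<'E'
from h import *
np.set_printoptions(precision=1,suppress=True)
F,e=tri((276.2,257.2),(361.7,246.3));D,e2=tri((279.5,290.3),(366.8,204.5));print("front",F,e,"drive",D,e2)
yaw=np.arctan2(*(D-F)[1::-1]);print("yaw",yaw,np.linalg.norm((D-F)[:2]))
L=lambda p,z:plane("top",p,z)[:2]
for d in (((337.2,243.2),(386.2,249.3)),((342.3,201.6),(391.3,207.4))):
    a,b=L(d[0],80),L(d[1],80);v=a-b;print("axis yaw",np.arctan2(-v[0],v[1]),np.linalg.norm(v))
im=cv2.imread("pics/top0.png")
for t in(65,75,85):
  for a,c,b in blobs(im,(312,238,334,262),t,4): print(t,a,c,b.round(1).tolist())
for y in(0,yaw):
  pass
# blue box
for n,box in(("top",(385,185,435,250)),):
  c=im[box[1]:box[3],box[0]:box[2]].astype(int);m=(c[:,:,0]-c[:,:,2]>40).astype(np.uint8)
  k=max(cv2.findContours(m,0,1)[0],key=cv2.contourArea);b=cv2.boxPoints(cv2.minAreaRect(k))+box[:2];print(b.tolist(),[L(q,103) for q in b])
def M(x,y,z,yw): 
  c,s=np.cos(yw),np.sin(yw);h=F[:2];return [h[0]+c*x-s*y,h[1]+s*x+c*y,z]
for yw in(-.06,-.1,-.13):
  P=[M(-66,70,72,yw),M(-66,-70,72,yw),M(0,94,77,yw),M(0,-94,77,yw),M(155,75,8,yw),M(-95,0,8,yw),M(-24-75*np.sin(.26),86,99+75*np.cos(.26),yw)]
  print(yw,proj("scene",P).tolist(),proj("top",P).tolist())
E
```

```text
front [519.6 -80.9  78.8] 1.5230876048025352 drive [633.1 -98.1  83.4] 1.2199931161911854
yaw -0.15042427328888142 114.70424357824585
axis yaw -0.14713061010675435 131.17659909627434
axis yaw -0.1446348134229809 133.27685745585143
65 14.5 [325.1 249.6] [[320.8, 250.2], [321.3, 247.5], [329.4, 249.1], [328.8, 251.8]]
75 28.0 [325.5 250. ] [[321.0, 248.0], [330.0, 248.0], [330.0, 252.0], [321.0, 252.0]]
85 33.0 [325.  250.5] [[320.0, 248.0], [330.0, 248.0], [330.0, 253.0], [320.0, 253.0]]
85 5.0 [331.8 257.9] [[329.7, 255.1], [331.8, 254.4], [333.9, 260.7], [331.8, 261.4]]
[[395.56097412109375, 228.95122146606445], [399.3414611816406, 194.92682933807373], [425.13414764404297, 197.79268264770508], [421.3536605834961, 231.81707382202148]] [array([ 559.6, -170.7]), array([ 652.1, -184.9]), array([ 642.7, -253.1]), array([ 550.5, -238. ])]
-0.06 [[296.68676027325824, 236.68969224449597], [247.37165542975825, 244.9702038100463], [309.80524576220785, 251.8266209886719], [241.73031538827533, 263.4712305124718], [315.1356842913143, 313.45660606287265], [271.9403758017209, 247.71490125935068], 
[... 788 characters left out ...]
91500822215, 195.63779478684432], [357.7711163533203, 284.38429021365187], [327.20235998935556, 254.13095219390073]]
-0.13 [[298.5833361583085, 237.7576464172974], [248.8377504423694, 243.41965671147634], [310.2138084326756, 253.65603502925165], [241.49927829469453, 261.5980617787943], [311.45317935298897, 315.7060583757968], [274.2022222043712, 247.39438537706303], [304.44448810826566, 218.9778518563575]] [[332.59003941704026, 268.16967607789087], [385.1303046988096, 273.92101312440343], [326.3807075001876, 242.61063761789353], [396.56206958587165, 250.15240814322578], [339.55350846682626, 195.0286646500835], [356.74603211303213, 284.2864357611881], [326.78075079424667, 253.05439761096687]]
```

```bash
cat >> h.py <<'E'
F=np.array([519.6,-80.9]);YW=-0.147
def M(x,y,z=0): 
    c,s=np.cos(YW),np.sin(YW);return np.array([F[0]+c*x-s*y,F[1]+s*x+c*y,z])
def inv(p):
    c,s=np.cos(YW),np.sin(YW);d=np.array(p[:2])-F;return np.array([c*d[0]+s*d[1],-s*d[0]+c*d[1],p[2]])
E
python3 - <<'E'
from h import *
np.set_printoptions(precision=1,suppress=True)
P,e=tri((307,219.5),(325.2,249.8));print("paddle",P,e,inv(P))
print("pre",M(-90,92,260),"cup",inv(plane("top",(398,317),50)))
prev=None
for phi in np.radians([-15,0,15,30,45,60,75,85]):
    x=-24+75*np.sin(phi)-6*np.cos(phi)-10;z=99+75*np.cos(phi)+6*np.sin(phi)
    w=M(x,92,min(z-2,168));print(np.degrees(phi),[x,z],w,None if prev is None else w-prev);prev=w
E
```

```text
paddle [495.5  14.3 175.9] 1.4041212471305573 [-37.8  90.7 175.9]
pre [444.   23.3 260. ] cup [-171.8 -119.3   50. ]
-14.999999999999998 [np.float64(-59.20698334042346), np.float64(169.89152270106499)] [474.5  18.8 167.9] None
0.0 [np.float64(-40.0), np.float64(174.0)] [493.5  16.  168. ] [19.  -2.8  0.1]
14.999999999999998 [np.float64(-20.384126575045354), np.float64(172.99735124229525)] [512.9  13.1 168. ] [19.4 -2.9  0. ]
29.999999999999996 [np.float64(-1.6961524227066391), np.float64(166.9519052838329)] [531.4  10.4 165. ] [18.5 -2.7 -3. ]
45.0 [np.float64(14.790367901871775), np.float64(156.27564927611036)] [547.7   7.9 154.3] [ 16.3  -2.4 -10.7]
59.99999999999999 [np.float64(27.9519052838329), np.float64(141.69615242270663)] [560.7   6.  139.7] [ 13.   -1.9 -14.6]
75.0 [np.float64(36.89152270106499), np.float64(124.20698334042346)] [569.6   4.7 122.2] [  8.8  -1.3 -17.5]
85.0 [np.float64(40.19166790039497), np.float64(111.51384889462484)] [572.8   4.2 109.5] [  3.3  -0.5 -12.7]
```

move_arm:
  commands:
    - [[1.5, -4.0, 0.8], [0, 0, 2], 0]
    - [[1.5, -4.0, 0.8], [0, 0, 2], 0]
    - [[1.5, -4.0, 0.8], [0, 0, 2], 0]
    - [[1.5, -4.0, 0.8], [0, 0, 2], 0]
    - [[1.5, -4.0, 0.8], [0, 0, 2], 0]
    - [[1.5, -4.0, 0.4], [0, 0, 2], 0]
    - [[1.5, -4.0, 0], [0, 0, 2], 0]
    - [[1.5, -4.0, 0], [0, 0, 2], 0]
    - [[1.0, -4.0, 0], [0, 0, 1.3], 0]
    - [[0, 0, 0], [0, 0, 0], 0]

```text
t: 1.1
eef_pos: [402.5, 199.5, 258.6]
tcp_rot: [-3.141, -0.0, 2.99]
ft_force: [-0.4, 1.2, 0.5]
opening: 0.215
grip_force: 0.0
```

move_arm:
  commands:
    - [[1.0, -4.0, 0], [0, 0, 0], 0]
    - [[1.0, -4.0, 0], [0, 0, 0], 0]
    - [[1.0, -4.0, 0], [0, 0, 0], 0]
    - [[0.7, -4.0, 0], [0, 0, 0], 0]
    - [[0.2, -1.7, -1.0], [0, 0, 0.2], 0]
    - [[0, 0, -2.5], [0, 0, 0], 0]
    - [[0, 0, -3.0], [0, 0, 0], 0]
    - [[0, 0, -2.5], [0, 0, 0], 0]
    - [[0, 0, 0], [0, 0, 0], 0]
    - [[0, 0, 0], [0, 0, 0], 0]

```text
t: 2.1
eef_pos: [440.9, 26.2, 169.0]
tcp_rot: [3.141, -0.001, 2.998]
ft_force: [0.5, -0.7, 0.9]
opening: 0.006
grip_force: 0.0
```

```bash
python3 - <<'E'
from h import *
s=state();print(s["t"],s["eef_pos"],inv(s["eef_pos"]),s["tcp_rot"])
a=read_camera("scene")[165:305,225:385];b=read_camera("top")[195:315,290:430]
a=cv2.resize(a,(400,350),interpolation=2);b=cv2.copyMakeBorder(cv2.resize(b,(400,343),interpolation=2),0,7,0,0,0)
cv2.imwrite("pics/c1.png",cv2.convertScaleAbs(np.hstack([a,b]),alpha=1.6,beta=10))
E
```

```text
2.1 [440.91853705  26.24310729 169.01792239] [-93.5262531   94.46299823 169.01792239] [ 3.14145285e+00 -6.65740986e-04  2.99751392e+00]
```

View pics/c1.png

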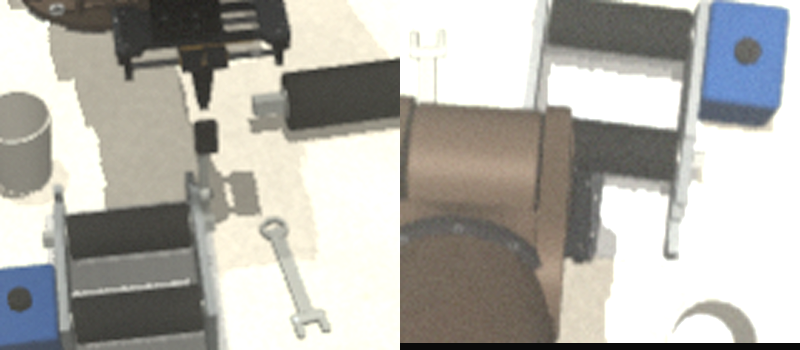

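The scene crop shows the shut fingers at (204,105), straight in front of the paddle at (206,135). Next I push the lever over.

move_arm:
  commands:
    - [[1.7, -0.3, 0], [0, 0, 0], 0]
    - [[1.7, -0.3, 0], [0, 0, 0], 0]
    - [[1.2, -0.2, 0], [0, 0, 0], 0]
    - [[1.2, -0.2, 0], [0, 0, 0], 0]
    - [[1.2, -0.2, 0], [0, 0, 0], 0]
    - [[1.0, -0.1, -0.1], [0, 0, 0], 0]
    - [[1.0, -0.1, -0.2], [0, 0, 0], 0]
    - [[0.9, -0.1, -0.5], [0, 0, 0], 0]
    - [[0.8, -0.1, -0.6], [0, 0, 0], 0]
    - [[0, 0, 0], [0, 0, 0], 0]

```text
t: 3.2
eef_pos: [548.6, 9.7, 153.7]
tcp_rot: [3.141, -0.0, 2.997]
ft_force: [-0.5, -0.8, -0.7]
opening: 0.003
grip_force: 0.0
```

move_arm:
  commands:
    - [[0.7, -0.1, -0.7], [0, 0, 0], 0]
    - [[0.6, -0.1, -0.7], [0, 0, 0], 0]
    - [[0.5, -0.1, -0.8], [0, 0, 0], 0]
    - [[0.4, -0.1, -0.9], [0, 0, 0], 0]
    - [[0.2, 0, -0.6], [0, 0, 0], 0]
    - [[0.1, 0, -0.4], [0, 0, 0], 0]
    - [[0, 0, 0], [0, 0, 0], 0]
    - [[0, 0, 0], [0, 0, 0], 0]

```text
t: 4.0
eef_pos: [572.8, 5.9, 113.7]
tcp_rot: [3.141, 0.0, 2.997]
ft_force: [0.0, 0.1, 0.4]
opening: 0.005
grip_force: 0.0
```

```bash
python3 - <<'E'
from h import *
s=state();print(s["t"],s["eef_pos"],inv(s["eef_pos"]),s["ft_force"])
a=read_camera("scene")[165:325,215:395]
cv2.imwrite("pics/c2.png",cv2.convertScaleAbs(cv2.resize(a,(630,560),interpolation=2),alpha=1.6,beta=10))
E
```

```text
4.0 [572.78399512   5.88356119 113.72017389] [ 39.89911454  93.63751646 113.72017389] [0.03121277 0.12764519 0.44244561]
```

View pics/c2.png

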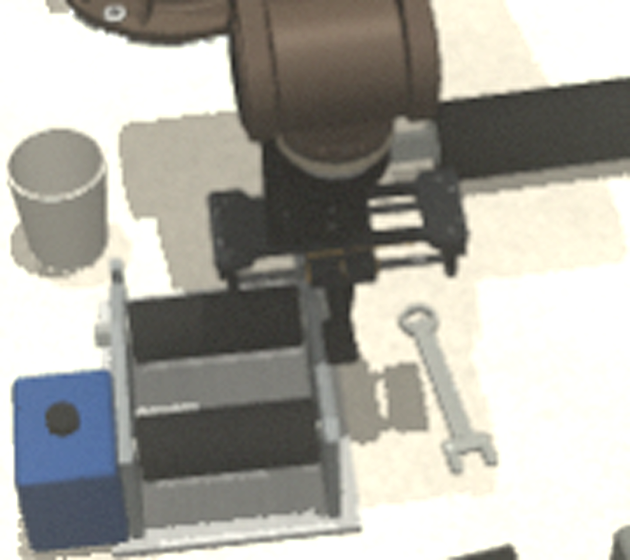

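The crop shows the fingers pressed down over the lever, which lies back along the cheek around (343,340). I lift and move over the gap, opening the fingers.

```bash
python3 - <<'E'
from h import *
for x in (55,35,-30):print(x,M(x,0))
E
```

```text
55 [574.00682182 -88.95591332   0.        ]
35 [554.22252298 -86.02649029   0.        ]
-30 [489.92355173 -76.50586546   0.        ]
```

move_arm:
  commands:
    - [[0, 0, 1.5], [0, 0, 0], 0]
    - [[0, 0, 3.0], [0, 0, 0], 0]
    - [[0, 0, 2.5], [0, 0, 0], 0]
    - [[0, -3, 0], [0, 0, 0], 0]
    - [[0, -3, 0], [0, 0, 0], 0.8]
    - [[0, -3, 0], [0, 0, 0], 0.8]
    - [[0, 0, 0], [0, 0, 0], 0.8]
    - [[0, 0, 0], [0, 0, 0], 0.8]
    - [[0, 0, 0], [0, 0, 0], 0.8]

```text
t: 4.95
eef_pos: [572.7, -83.4, 183.8]
tcp_rot: [3.141, 0.0, 2.998]
ft_force: [0.2, 0.4, 0.5]
opening: 0.365
grip_force: 0.0
```

move_arm:
  commands:
    - [[0.1, -0.6, 0], [0, 0, 0], 0.8]
    - [[0, 0, 0], [0, 0, 0], 0.8]
    - [[0, 0, 0], [0, 0, 0], 0.8]
    - [[0, 0, 0], [0, 0, 0], 0.8]

```text
t: 5.35
eef_pos: [573.7, -89.9, 183.6]
tcp_rot: [3.141, -0.0, 2.998]
ft_force: [0.0, -0.1, 0.2]
opening: 0.707
grip_force: 0.0
```

```bash
python3 - <<'E'
from h import *
s=state();print(s["t"],s["eef_pos"],inv(s["eef_pos"]),s["opening"])
a=read_camera("scene")[185:325,215:375];b=read_camera("top")[175:295,300:440]
a=cv2.resize(a,(400,350),interpolation=2);b=cv2.copyMakeBorder(cv2.resize(b,(400,343),interpolation=2),0,7,0,0,0)
cv2.imwrite("pics/c3.png",cv2.convertScaleAbs(np.hstack([a,b]),alpha=1.6,beta=10))
E
```

```text
5.35 [573.7230984  -89.88841452 183.62745381] [ 54.85592108  -0.96400142 183.62745381] 0.7070311547459662
```

View pics/c3.png

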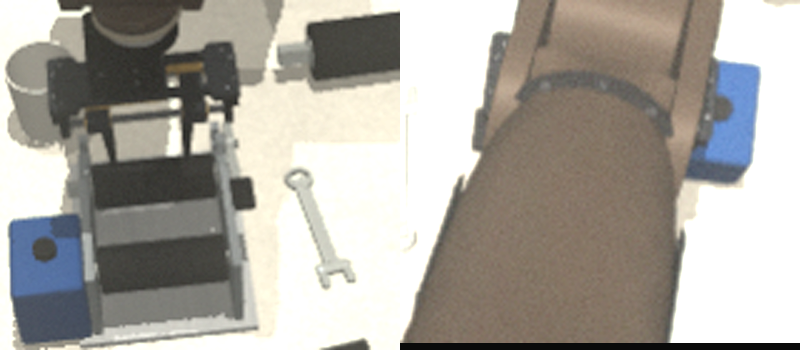

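The lever now lies back, paddle at crop (243,193), and the front roller is still in place at (155,180). I check the lever angle by projection.

```bash
python3 - <<'E'
from h import *
for j in (1.1,1.25,1.4,1.5,1.6,1.75):
    f=j-.262;print(j,proj("scene",M(-24+75*np.sin(f),89,99+75*np.cos(f))))
im=cv2.imread("pics/c3.png");k=blobs(im,(225,165,265,225),75,20)
for a,c,b in k:print(a,c/2.5+[215,185])
E
```

```text
1.1 [[309.37815621 246.09319653]]
1.25 [[309.74775662 250.29450807]]
1.4 [[310.05828657 254.2936704 ]]
1.5 [[310.2287267  256.79761215]]
1.6 [[310.36783872 259.13972256]]
1.75 [[310.51502872 262.29584953]]
458.5 [311.67027059 262.22162151]
```

move_arm:
  commands:
    - [[0, 0.1, -3], [0, 0, 0], 0.8]
    - [[0, 0, -3], [0, 0, 0], 0.8]
    - [[0, 0, -2], [0, 0, 0], 0.8]
    - [[0, 0, -1], [0, 0, 0], 0.8]
    - [[0, 0, -1], [0, 0, 0], 0.8]
    - [[0, 0, -1], [0, 0, 0], 0.8]
    - [[0, 0, -1], [0, 0, 0], 0.8]
    - [[0, 0, 0], [0, 0, 0], 0.8]

```text
t: 6.25
eef_pos: [573.3, -89.0, 62.7]
tcp_rot: [3.141, -0.001, 2.997]
ft_force: [-0.2, 0.2, 0.7]
opening: 0.802
grip_force: 0.0
```

Lever about 1.75, fully open. Approach the drum.

move_arm:
  commands:
    - [[-0.6, 0.1, 0], [0, 0, 0], 0.8]
    - [[-0.5, 0.1, 0], [0, 0, 0], 0.8]
    - [[-0.4, 0.05, 0], [0, 0, 0], 0.8]
    - [[-0.3, 0.05, 0], [0, 0, 0], 0.8]
    - [[-0.3, 0.05, -0.1], [0, 0, 0], 0.8]
    - [[-0.3, 0.05, -0.1], [0, 0, 0], 0.8]
    - [[-0.3, 0.05, -0.1], [0, 0, 0], 0.8]
    - [[0, 0, 0], [0, 0, 0], 0.8]

```text
t: 7.05
eef_pos: [546.2, -84.5, 60.5]
tcp_rot: [3.141, -0.001, 2.997]
ft_force: [0.1, 0.9, -0.5]
opening: 0.794
grip_force: 0.0
```

move_arm:
  commands:
    - [[-0.3, 0.05, -0.1], [0, 0, 0], 0.8]
    - [[-0.3, 0.05, -0.1], [0, 0, 0], 0.8]
    - [[-0.3, 0.05, -0.1], [0, 0, 0], 0.8]
    - [[-0.3, 0.05, -0.1], [0, 0, 0], 0.8]

```text
t: 7.45
eef_pos: [534.5, -82.6, 56.6]
tcp_rot: [3.142, 0.0, 2.997]
ft_force: [0.3, -0.7, 1.1]
opening: 0.799
grip_force: 0.7
```

```bash
python3 - <<'E'
from h import *
s=state();print(s["eef_pos"],inv(s["eef_pos"]),s["ft_force"],s["moment"])
a=read_camera("scene");c=a[185:325,215:375]
cv2.imwrite("pics/c4.png",cv2.convertScaleAbs(cv2.resize(c,(640,560),interpolation=2),alpha=1.6,beta=10))
E
```

```text
[534.46871627 -82.60260946  56.57261419] [14.95773948  0.49359127 56.57261419] [ 0.30281356 -0.69713003  1.14395995] [-0.03085842 -0.24609804 -0.00117525]
```

View pics/c4.png

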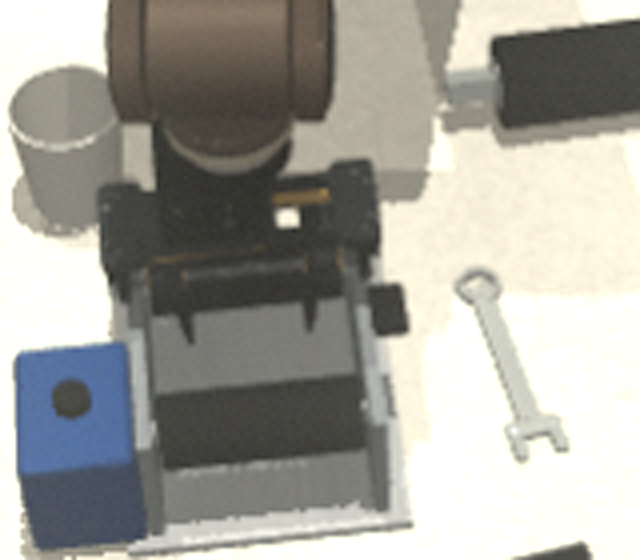

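The fingers at (185,330) and (308,325) are behind the drum at (255,290), which has moved forward. I keep pushing slowly.

move_arm:
  commands:
    - [[-0.3, 0.04, -0.1], [0, 0, 0], 0.8]
    - [[-0.3, 0.04, -0.1], [0, 0, 0], 0.8]
    - [[-0.3, 0.05, -0.1], [0, 0, 0], 0.8]
    - [[-0.3, 0.04, -0.1], [0, 0, 0], 0.8]
    - [[-0.3, 0.05, -0.1], [0, 0, 0], 0.8]
    - [[-0.3, 0.04, -0.1], [0, 0, 0], 0.8]
    - [[-0.3, 0.04, -0.1], [0, 0, 0], 0.8]
    - [[-0.3, 0.05, -0.1], [0, 0, 0], 0.8]
    - [[-0.3, 0.04, -0.1], [0, 0, 0], 0.8]
    - [[-0.3, 0.04, -0.1], [0, 0, 0], 0.8]

```text
t: 8.5
eef_pos: [504.5, -78.3, 46.6]
tcp_rot: [3.142, 0.0, 2.997]
ft_force: [1.5, 0.1, 1.0]
opening: 0.801
grip_force: 0.7
```

move_arm:
  commands:
    - [[-0.3, 0.04, -0.1], [0, 0, 0], 0.8]
    - [[-0.2, 0.03, -0.1], [0, 0, 0], 0.8]
    - [[-0.2, 0.03, -0.1], [0, 0, 0], 0.8]
    - [[-0.2, 0.03, 0], [0, 0, 0], 0.8]
    - [[0, 0, 0], [0, 0, 0], 0.8]

```text
t: 9.0
eef_pos: [495.2, -76.9, 43.5]
tcp_rot: [3.141, -0.001, 2.997]
ft_force: [0.4, -0.0, -0.1]
opening: 0.797
grip_force: 0.0
```

```bash
python3 - <<'E'
from h import *
np.set_printoptions(precision=1,suppress=True)
s=state();print(s["t"],inv(s["eef_pos"]),s["ft_force"],s["moment"])
for x,z in((-52,60),(-58,58),(-66,52)):print(x,proj("scene",[M(x,94,z),M(x,-94,z)]).tolist(),proj("top",[M(x,94,z),M(x,-94,z)]).tolist())
a=read_camera("scene")[185:285,215:335];b=read_camera("top")[215:315,300:420]
o=[cv2.resize(q,(400,333),interpolation=2) for q in(a,b)]
cv2.imwrite("pics/c5.png",cv2.convertScaleAbs(np.hstack(o),alpha=1.6,beta=10))
E
```

```text
9.0 [-24.8   0.4  43.5] [ 0.4 -0.  -0.1] [ 0.  -0.  -0.1]
-52 [[308.18896504580624, 243.69863431233955], [241.30987878329518, 250.47743617449194]] [[324.08431121130343, 262.04831653934866], [393.7245623503737, 270.833167964926]]
-58 [[307.9546233978961, 242.54590024861463], [241.29381707408487, 249.29605119892244]] [[323.81362064669156, 264.3434915599721], [393.40364354327716, 273.1361510879545]]
-66 [[307.6675471429636, 241.7851871688183], [241.39663976090765, 248.49149905116488]] [[323.4877737469999, 267.56350088967963], [392.8362130739136, 276.3454014870618]]
```

View pics/c5.png

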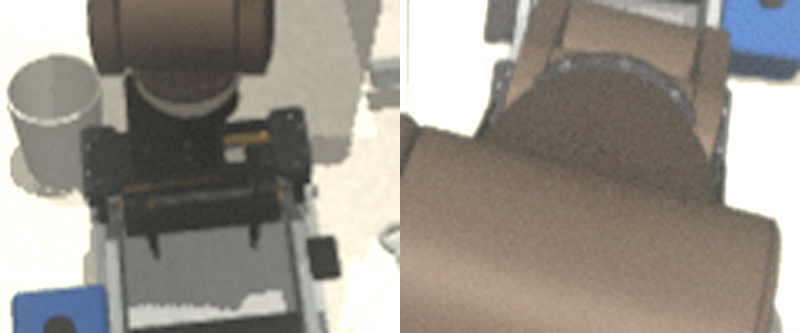

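The arm hides the axle, but contact force fell to zero, which suggests the roller dropped. I back off and clear the view.

move_arm:
  commands:
    - [[1.0, -0.15, 0], [0, 0, 0], 0.8]
    - [[1.5, -0.2, 0], [0, 0, 0], 0.8]
    - [[0, 0, 3], [0, 0, 0], 0.8]
    - [[0, 0, 4], [0, 0, 0], 0.8]
    - [[0, 0, 4], [0, 0, 0], 0.8]
    - [[0, 0, 4], [0, 0, 0], 0.8]
    - [[0, 4, 1], [0, 0, 0], 0.8]
    - [[0, 4, 0], [0, 0, 0], 0.8]
    - [[0, 4, 0], [0, 0, 0], 0.8]
    - [[0, 4, 0], [0, 0, 0], 0.8]

```text
t: 10.1
eef_pos: [521.2, 81.0, 204.2]
tcp_rot: [3.141, 0.001, 2.997]
ft_force: [0.0, 0.5, 0.5]
opening: 0.805
grip_force: 0.0
```

move_arm:
  commands:
    - [[0, 4, 0], [0, 0, 0], 0.8]
    - [[0, 4, 0], [0, 0, 0], 0.8]
    - [[-1, 4, 0], [0, 0, 0], 0.8]
    - [[-1, 4, 0], [0, 0, 0], 0.8]
    - [[-1, 4, 0], [0, 0, 0], 0.8]
    - [[-1, 4, 0], [0, 0, 0], 0.8]
    - [[0, 0, 0], [0, 0, 0], 0.8]

```text
t: 10.8
eef_pos: [479.9, 323.5, 203.7]
tcp_rot: [3.141, 0.0, 3.001]
ft_force: [-0.8, 0.4, -0.5]
opening: 0.8
grip_force: 0.0
```

```bash
python3 - <<'E'
from h import *
np.set_printoptions(precision=1,suppress=True)
A,B=read_camera("scene"),read_camera("top")
a=blobs(A,(240,205,302,275),45,100);b=blobs(B,(320,232,397,290),55,100)
for k in a,b:
  for q in k:print(q[0],q[1],q[2].round(1).tolist())
if a and b:
  P,e=tri(a[0][1],b[0][1]);print(P,e,inv(P))
o=[cv2.resize(q,(400,333),interpolation=2) for q in(A[195:295,220:340],B[190:290,300:420])]
cv2.imwrite("pics/c6.png",cv2.convertScaleAbs(np.hstack(o),alpha=1.6,beta=10))
E
```

```text
297.0 [274.9 246.9] [[251.5, 243.1], [297.2, 239.0], [298.2, 250.7], [252.5, 254.9]]
```

View pics/c6.png

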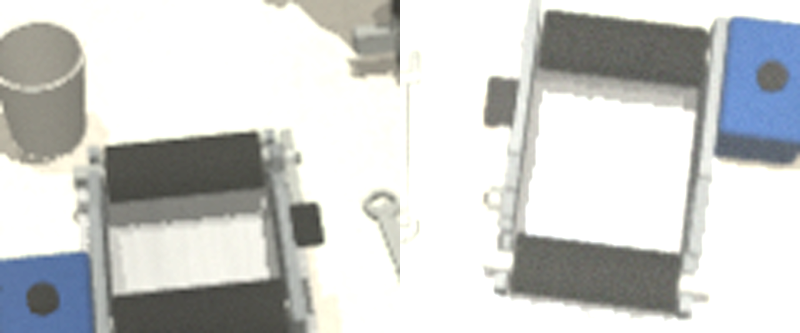

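The roller lies at the front: drum at scene (275.2,245.1) and top (359.1,271.9), axle stubs visible past both cheeks, lever open. I check the numbers.

```bash
python3 - <<'E'
from h import *
np.set_printoptions(precision=1,suppress=True)
im=cv2.imread("pics/c6.png")
a=blobs(im,(95,120,275,215),75,500)[0];b=blobs(im,(500,225,700,325),85,500)[0]
s=lambda p:np.array(p)/3.3333+[220,195]; t=lambda p:(np.array(p)-[400,0])/3.3333+[300,190]
P,e=tri(s(a[1]),t(b[1]));print(P,e,inv(P),a[0],b[0])
B=[t(p) for p in b[2]];print(np.round(B,1).tolist())
w=[plane("top",p,60)[:2] for p in B];w=[inv([*p,0])[:2] for p in w];print(np.array(w))
print(state()["t"])
E
```

```text
Traceback (most recent call last):
IndexError: list index out of range
```

```bash
sed 's/x/x/' /dev/null; python3 - <<'E'
from h import *
np.set_printoptions(precision=1,suppress=True)
A,B=read_camera("scene"),read_camera("top")
for t in(55,65):
  a=blobs(A,(245,230,304,262),t,200);b=blobs(B,(326,250,396,290),t,200)
  print(t,len(a),len(b))
  if a and b:
    P,e=tri(a[0][1],b[0][1]);print(a[0][:2],b[0][:2],P,e,inv(P))
    w=np.array([inv([*plane("top",p,55)[:2],0])[:2] for p in b[0][2]]);print(w)
E
```

```text
55 1 0
65 1 1
(749.0, array([275. , 245.2])) (709.5, array([358.6, 272. ])) [454.3 -71.5  51.9] 2.5080215875918057 [-65.9  -0.3  51.9]
[[-88.8  64.2]
 [-44.   64.3]
 [-43.9 -67.2]
 [-88.5 -66.5]]
```

The roller is at machine (-66, 0, 52) and parallel to the rests, which is where it belongs. I hand the job in.

```bash
python3 - <<'E'
from cell import *
print(env.job_done())
E
```

```text
the job is handed in; nothing more can be done
None
```

The job is handed in: the lever is fully open (about 1.75 rad), the roller lies level in both front rests (measured at machine x -66, y 0, z 52 mm), the robot is clear, and it took about 11 s with nothing else touched; no verdict came back.

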